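Tip up a phone cover and pack it

ROBOT

A 7-joint arm with a two-finger parallel gripper is mounted at the origin on the work surface. World frame = base frame: x ahead of the robot, y to its left, z up, the work surface at z = 0. Lengths are in mm, angles in rad, forces in N, time in s.
With the tool pointing down it reaches from about 400 to 850 mm from the base axis. Payload 4.5 kg.
Tool frame: the origin (TCP) lies at the very end of the fingers, on their centre line; the grasp point (between the pads) lies ctrl.pinch_z behind it (ctrl.pinch_z is the distance from the TCP to the grasp point, in mm); y points along the fingers, z is the direction in which the jaws open and shut, and the axes are right-handed (so a half turn about y gives the same grasp; the last joint's range is limited). The gripper opens to 85 mm and grips with 20 to 120 N. Pads are 22 mm wide; open, the fingers measure 114 mm over their backs; the gripper's body (76 mm by 85 mm) begins 54 mm behind the grasp point. The pads swing forward as they close: fully open they stand 13 mm farther back than shut.
Start: joints at [-1.21, 0.689, -0.195, 1.565, 0.157, 0.902, -0.215], TCP at [200.615, 591.953, 231.317] pointing down, gripper open.
Joint ranges: [-3.01, 3.01], [-0.46, 2.08], [-1.47, 1.51], [0.13, 2.56], [-1, 4.14], [0.04, 2.09], [-2.66, 2.66]. Speed limits (rad/s): [2.57, 2.57, 3.14, 3.14, 3.14, 3.14, 3.14].

INTERFACE

Orientations are given as a rotation vector (axis times angle).
In Python, from bench import ctrl, eyes, nets gives the robot as it stands. The module is installed in compiled form; this text tells all that it offers.
- The arm moves only by the tool apply_moves, never from a script. Its argument "commands" is a list that holds one entry, the list of rows, each a list of 5 numbers: the closure, from 0 (fully open) to 1 (shut), then the shift along the tool's x, y, z in m, then the turn about the tool's y in degrees. In form: [[[fingers, tx, ty, tz, roll], ...]]. A call has 1 to 10 rows; each row is the pose to reach, as a shift and turn from the pose commanded when the call began, along the tool's axes at that moment; what a row does not reach only later rows make up. A row lasts 1/12 s, in which the tool goes at most 41.7 mm and 7.16 degrees, less where a joint would pass 70% of its speed; a pose out of reach is approached as far as the arm can. A call with a gripper value outside its range is refused whole. The fingers move at their own pace and stop on an object; "squeeze" is the grip in N (left out, the last holds). Time passes only in rows, so rows that repeat a pose let the fingers close. It gives the time, the measured TCP pose, the force and the opening at its end, in the units of the state.
- ctrl.state(): the state, without advancing time (a new reading comes with each control period).
- eyes.grab_frame(name): name is "side" or "top" or "wrist"; returns a dict with "image" (400x640x3 uint8, blue, green, red), "range_z" (400x640 float32, mm along the optical axis (not along the pixel's ray), 0 where there is no reading), "fovy" (degrees; the focal length in pixels is half the picture's height over the tangent of half this angle, whatever the lens; pixels are square), "cx", "cy" (the principal point, pixels), "k1" (the pictures are not rectified: a ray, as slopes to the right and down, at radius r is drawn at 1 + k1 r^2 times it, then the intrinsics apply), "R" (3x3) and "t" (3): a world point X has camera coordinates R X + t. Camera axes: x right, y down, z forward; pixel columns grow to the right and rows downward; lengths in mm; the calibration is good to about 2 mm. A picture is of the moment at which its call begins.
- ctrl.job_done(): hands the job in, once; it reports no verdict.
Trained networks look in a picture, given as the dict that the camera call returned (one of the last four; its "shot" number tells which), for a name from the list of things; names that differ only in an ending like _2 or _b are one class to them, and where a whole thing is asked for, a point or a joint stands for the part that bears it (a point fixed in the world has none). Each returns a list of dicts, best first, with "p" (0 to 1); they miss things now and then, are a little off and sometimes report something else, mostly with a low value. They report only what shows in the picture. A call takes as long as a camera call. They do not tell look-alikes from the thing itself.
- nets.spot_in(name, picture): "extent" ([left, top, right, bottom] in pixels, round what is visible of it).
- nets.outline_of(name, picture): "pixels" (400x640 bool, what is visible of it) and "extent" ([left, top, right, bottom] in pixels, round what is visible of it).
- nets.place_of(name, picture): "location" ([column, row] in pixels: a listed point, or the origin of a listed thing).
The state is a dict: "t": time; "joint_positions": joint angles; "qvel": joint speeds; "effort": joint torques, N m; "ee_pos": TCP position; "tcp_rot": TCP orientation; "wrist_force": force on the tool from outside, world axes, zero at the start; "ft_torque": the same for the moment, N m; "finger_gap": finger opening in mm.
Only numpy, scipy, OpenCV 4.12 (cv2) and the standard library are available. Lean on these libraries where they do the work, as an engineer would, in place of code of your own. Each camera call takes 0.05 s, during which the arm holds its last target.

TASK

Pack the phone cover that has the square camera window into the open carton. Press down the end of the cover farthest from its window until the other end tips well up out of its rest and stays up, then take the cover by the raised end and lay it flat on the floor of the carton, same side up, without dropping it. Leave the other cover, the one with the narrow slot, lying flat in its rest.

Things in the scene. Friction and masses are not known exactly. Their poses are not given: they have to be found in the camera images.
- cover: Cover to pack: flat dark grey plate 136 x 58 x 5 mm, 50 g, with a 28 mm square window (centre x 42, y 5 mm). Origin: centre of underside; x along its length to the window end, y across, z up. Starts level in a rest, underside 39 mm above the bench, window end away from the robot within 20 deg. Pressing 2-5 N at x = -54 mm tips it to the stop in 13-18 mm; the window end rises 40 mm.
- rocker (a joint): Tilt of the white board (46 mm wide) under the cover to pack: 0 level, grows as the window end rises, stop at 0.5 rad; stiff, stays where left, and a lip keeps the cover from sliding. Axle crosswise at x = -18 mm of the level cover, 5 mm under it. Frame round it: plywood, 160 x 84 x 44 mm, side walls 3 mm from the cover's long edges and flush with its top, so it cannot be gripped level.
- cover_b: The other cover, to be left alone: same size and material, but with a narrow 32 x 10 mm slot along its length instead of the square window. It lies level in a second, identical rest. Origin and axes as for the first cover. In both rests the end nearer the robot is open and closed fingers fit between the side walls, which are 64 mm apart.
- carton: Open low cardboard carton fixed to the bench, outside 190 x 170 x 30 mm, walls and floor 4 mm (inside 182 x 162 mm), with short flaps folded outward and down at its two 170 mm ends, reaching 30 mm farther out. Origin: centre of its underside; x along the 190 mm length, y across, z up; the inner floor is at z = 4 mm.
Mind the look-alikes: they are no part of the job. What is shaped like the cover but orange or pink is not meant.

How it is judged:
By the outcome, as a careful person would: the job done as asked, in the order asked, and still so for the second after the job is handed in, with the robot touching nothing.
It also fails if it takes over 45 s, if anything falls off the work surface, if the arm or the gripper's body presses on something with over 40 N, if the wrist force passes 120 N, or if a joint passes its speed limit or range.

## Working session

There is one attempt and no reset: what is moved stays moved. The work goes in short steps, Python scripts to look and compute and a tool call to move; the robot and the scene stay as the last step left them, time stands still between calls to the robot, and variables do not carry over. Pictures are saved under pics/ and viewed, and the job is handed in when it is done.

Besides the shell and the picture viewer there is one more tool, called after "Call:" as name([rows], argument=value, ...), one row to a line, values as JSON. apply_moves: Moves the arm, as the interface text tells. Its arguments: {"type":"object","properties":{"commands":{"type":"array"},"squeeze":{"type":"number"}},"required":["commands"]}

```bash
mkdir -p pics; cat > h.py <<'E'
import numpy as np, cv2
from bench import ctrl, eyes, nets
def K(f):
    fl=200/np.tan(np.radians(f["fovy"])/2)
    return fl,f["cx"],f["cy"]
def ray(f,u,v):
    fl,cx,cy=K(f); d=np.array([(u-cx)/fl,(v-cy)/fl]); s=d.copy()
    for _ in range(30): s=d/(1+f["k1"]*(s@s))
    return np.array([s[0],s[1],1.])
def wz(f,u,v,z):
    R=np.array(f["R"]);t=np.array(f["t"]); c=-R.T@t; d=R.T@ray(f,u,v)
    return c+d*(z-c[2])/d[2]
def wd(f,u,v):
    z=float(f["range_z"][int(round(v)),int(round(u))]); R=np.array(f["R"]);t=np.array(f["t"])
    return R.T@(ray(f,u,v)*z-t)
def proj(f,X):
    fl,cx,cy=K(f); c=np.array(f["R"])@np.array(X,float)+np.array(f["t"]); s=c[:2]/c[2]; s=s*(1+f["k1"]*(s@s))
    return fl*s[0]+cx,fl*s[1]+cy
E
python3 - <<'E'
from h import *
print(ctrl.state(), ctrl.pinch_z)
for n in("top","side","wrist"):
    f=eyes.grab_frame(n); cv2.imwrite(f"pics/{n}0.png",f["image"])
    print(n,f["fovy"],f["k1"],-np.array(f["R"]).T@f["t"])
    for o in("cover","cover_b","rocker","carton"):
        print(o,[(round(d["p"],2),d["extent"]) for d in nets.spot_in(o,f)],[(round(d["p"],2),d["location"]) for d in nets.place_of(o,f)])
E
```

```text
{'t': 0.0, 'joint_positions': array([-1.21022076,  0.69000883, -0.19449976,  1.56638479,  0.15727058,
        0.90250817, -0.21512243]), 'qvel': array([ 0.0019386 , -0.00191481, -0.00111088, -0.00223263,  0.00052201,
       -0.00031598,  0.00077039]), 'effort': array([-4.55617665e-04, -5.39609921e+01, -1.26664739e+00, -1.58548039e+01,
        9.11864627e-03,  9.33950767e-03,  2.27257470e-05]), 'ee_pos': array([200.45208296, 591.26716433, 230.45733051]), 'tcp_rot': array([-1.55746031,  0.25662768, -0.25633259]), 'wrist_force': array([ 0.21218275, -0.21657109,  0.1286707 ]), 'ft_torque': array([-0.0339324 ,  0.0101392 , -0.05328307]), 'finger_gap': 85.21582333097508} 18.700000000000003
top 42.16251657158989 -0.0020878109560929815 [ 234.83301426  -44.99157619 1136.43747199]
cover [(0.92, [376.3, 131.9, 412.2, 194.8]), (0.91, [419.4, 128.5, 484.2, 183.1]), (0.72, [381.0, 225.3, 413.1, 288.6]), (0.71, [257.0, 134.3, 291.3, 196.8])] [(0.94, [448.8, 156.2]), (0.93, [272.9, 163.6]), (0.85, [394.5, 160.6]), (0.77, [396.4, 258.6])]
cover_b [(0.92, [376.3, 131.9, 412.2, 194.8]), (0.91, [419.4, 128.5, 484.2, 183.1]), (0.72, [381.0, 225.3, 413.1, 288.6]), (0.71, [257.0, 134.3, 291.3, 196.8])] [(0.94, [448.8, 156.2]), (0.93, [272.9, 163.6]), (0.85, [394.5, 160.6]), (0.77, [396.4, 258.6])]Traceback (most recent call last):
  File "<stdin>", line 7, in <module>
ValueError: it knows: carton, cover
```

```bash

python3 - <<'E'
from h import *
for n in("top","side","wrist"):
    f=eyes.grab_frame(n); cv2.imwrite(f"pics/{n}1.png",f["image"])
    print(n,f["fovy"],f["k1"],-np.array(f["R"]).T@f["t"])
    for o in("cover","carton"):
        print(o,[(round(d["p"],2),d["extent"]) for d in nets.spot_in(o,f)],[(round(d["p"],2),d["location"]) for d in nets.place_of(o,f)])
E
```

```text
top 42.16251657158989 -0.0020878109560929815 [ 234.83301426  -44.99157619 1136.43747199]
cover [(0.91, [421.7, 130.4, 482.9, 182.4]), (0.74, [373.1, 131.6, 410.7, 194.5]), (0.6, [379.4, 223.6, 414.4, 286.0])] [(0.89, [392.7, 161.8]), (0.74, [395.4, 256.4]), (0.68, [448.8, 156.7]), (0.56, [275.1, 162.1])]
carton [(0.64, [105.2, 134.7, 195.1, 255.3])] [(0.58, [151.9, 191.5])]
side 49.541016857052554 -0.09387548028692905 [ -32.89853621 -630.32823735  634.3642526 ]
cover [(0.93, [381.8, 213.9, 443.0, 262.7]), (0.93, [289.8, 271.4, 369.1, 317.1]), (0.83, [310.7, 162.2, 369.6, 184.6]), (0.82, [433.2, 271.5, 510.1, 311.8])] [(0.84, [337.5, 175.0]), (0.83, [412.3, 236.2]), (0.79, [472.5, 289.1]), (0.76, [329.0, 291.6])]
carton [(0.71, [215.4, 113.7, 314.5, 170.7])] [(0.96, [266.9, 141.7])]
wrist 60.37473302600148 -0.07570768625975263 [121.94107331 619.50218892 374.08459434]
cover [] []
carton [(0.66, [130.4, 395.1, 146.5, 400.0])] []
```

View pics/top0.png

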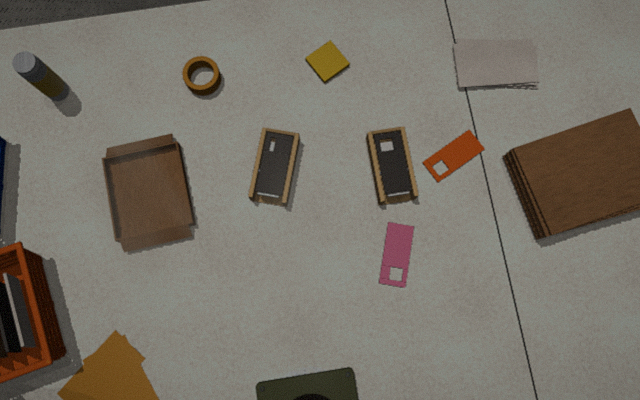

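```bash
python3 -c "
import cv2
a=cv2.imread('pics/top0.png')
cv2.imwrite('pics/topc.png',cv2.resize(a[110:300,240:500],None,fx=3,fy=3,interpolation=cv2.INTER_CUBIC))"
```

```text
(no output)
```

View pics/side1.png

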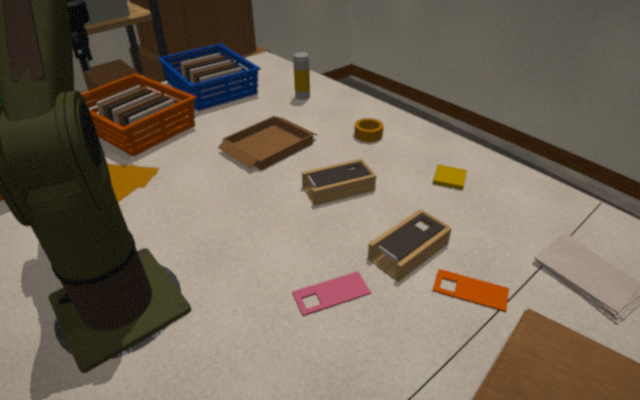

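View pics/topc.png

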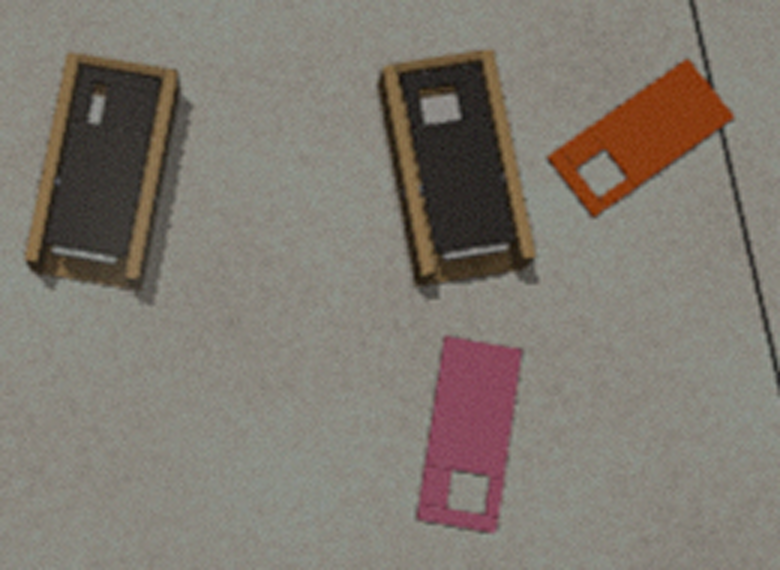

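Candidates in the top picture: a dark slotted cover at (274,165), a dark cover with a square window at (394,165), an orange one at (453,156) and a pink one at (396,255). Only the dark square-window plate at (394,165) fits, and the crop confirms its window is square and faces away from the robot. The carton is at (150,190), and the arm base is at the bottom centre. Next I'll measure poses.

```bash
cat >> h.py <<'E'
def model(kind):
    x=[-68,68];return np.array([[-68,-29],[68,-29],[68,29],[-68,29]],float)
def rectfit(f,mask,z):
    c,_=cv2.findContours(mask.astype(np.uint8),cv2.RETR_EXTERNAL,cv2.CHAIN_APPROX_NONE)
    c=max(c,key=cv2.contourArea)[:,0]
    P=np.array([wz(f,u,v,z)[:2] for u,v in c],np.float32)
    (cx,cy),(w,h),a=cv2.minAreaRect(P)
    if w<h: a+=90; w,h=h,w
    a=(a+90)%180-90
    return (round(cx,1),round(cy,1)),(round(w,1),round(h,1)),round(a,2)
E
python3 - <<'E'
from h import *
for n in("top","side"):
    f=eyes.grab_frame(n)
    for d in nets.outline_of("cover",f): print(n,"cover",round(d["p"],2),d["extent"],rectfit(f,d["pixels"],44))
    for d in nets.outline_of("carton",f): print(n,"carton",round(d["p"],2),d["extent"],rectfit(f,d["pixels"],30))
    for d in nets.place_of("carton",f): print("carton org",wz(f,*d["location"],0))
    for d in nets.place_of("cover",f): print("cover org",wz(f,*d["location"],39))
from scipy.spatial.transform import Rotation as Ro
s=ctrl.state(); print(s["t"],s["ee_pos"],"\n",Ro.from_rotvec(s["tcp_rot"]).as_matrix().round(3))
E
python3 -c "
import cv2
a=cv2.imread('pics/top0.png')
cv2.imwrite('pics/carton.png',cv2.resize(a[120:260,90:210],None,fx=4,fy=4,interpolation=cv2.INTER_CUBIC))
cv2.imwrite('pics/cov.png',cv2.resize(a[115:215,355:425],None,fx=6,fy=6,interpolation=cv2.INTER_CUBIC))"
```

```text
top cover 0.92 [375.2, 132.4, 411.8, 194.5] ((513.3, -258.8), (134.3, 58.6), 0.0)
top cover 0.63 [377.9, 224.8, 413.6, 286.9] ((315.1, -229.8), (132.4, 57.8), -19.15)
top cover 0.62 [420.1, 131.8, 484.4, 181.9] ((507.4, -393.4), (132.2, 56.4), -63.24)
top cover 0.56 [257.2, 133.3, 294.7, 201.4] ((550.4, -3.7), (137.5, 59.2), -19.32)
top carton 0.6 [103.8, 137.4, 195.5, 251.7] ((535.0, 277.9), (239.5, 175.7), 4.4)
carton org [535.0255882 276.0042096   0.       ]
cover org [553.3225333   -0.84020739  39.        ]
cover org [ 511.92344045 -388.77276881   39.        ]
cover org [ 312.46961808 -227.81985496   39.        ]
cover org [ 517.8585385  -256.06827031   39.        ]
side cover 0.73 [310.1, 162.6, 371.9, 187.1] ((550.8, -6.6), (137.8, 65.2), -19.99)
side cover 0.71 [432.2, 270.6, 510.1, 309.6] ((482.9, -421.5), (127.5, 61.0), -64.48)
side cover 0.61 [380.5, 212.3, 443.5, 260.4] ((512.1, -261.6), (139.9, 61.6), 0.5)
side carton 0.95 [216.9, 117.3, 312.7, 170.8] ((525.5, 260.9), (241.9, 211.9), 4.4)
carton org [542.38684801 295.66221548   0.        ]
cover org [ 481.2926538  -419.36243665   39.        ]
cover org [ 522.54543957 -260.32128568   39.        ]
cover org [5.57706476e+02 2.34401710e-01 3.90000000e+01]
cover org [ 298.03396979 -255.92845124   39.        ]
1.55 [200.59870652 591.99421553 231.32235531] 
 [[ 0.947  0.     0.321]
 [-0.321  0.     0.947]
 [-0.    -1.     0.   ]]
```

View pics/carton.png

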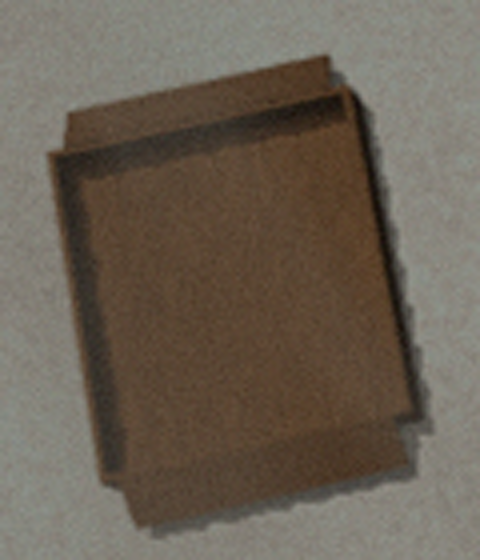

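View pics/cov.png

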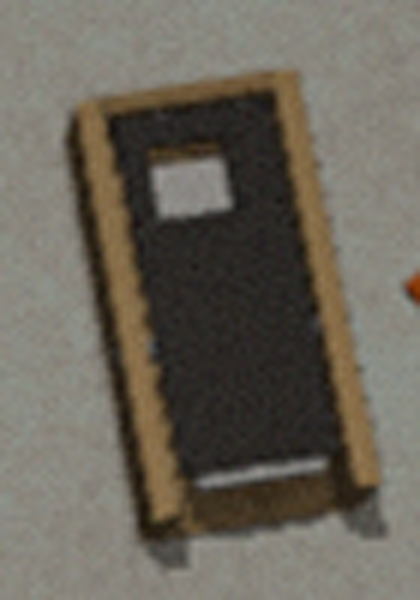

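The crop confirms the square window at about (388,148), with the near end at (400,192). The estimates are cover (513,-260) with yaw about 0°, and carton (535,277) with yaw about 4.4°. I'll carry the tool over in an outward arc, aligning and closing the jaws on the way.

Call:
apply_moves([
  [[1, 0.358, 0, -0.187, -18.7], [1, 0.358, 0, -0.187, -18.7], [1, 0.358, 0, -0.187, -18.7], [1, 0.358, 0, -0.187, -18.7], [1, 0.358, 0, -0.187, -18.7], [1, 0.358, 0, -0.187, -18.7], [1, 0.358, 0, -0.187, -18.7], [1, 0.358, 0, -0.187, -18.7], [1, 0.358, 0, -0.187, -18.7], [1, 0.358, 0, -0.187, -18.7]],
])

```text
t: 2.38
ee_pos: [482.9, 295.6, 231.3]
tcp_rot: [-1.573, 0.003, -0.005]
wrist_force: [0.5, -0.3, 0.0]
finger_gap: -0.4
```

Call:
apply_moves([
  [[1, 0.02, 0, -0.36, 0], [1, 0.02, 0, -0.36, 0], [1, 0.02, 0, -0.36, 0], [1, 0.02, 0, -0.36, 0], [1, 0.02, 0, -0.36, 0], [1, 0.02, 0, -0.36, 0], [1, 0.02, 0, -0.36, 0], [1, 0.02, 0, -0.36, 0], [1, 0.02, 0, -0.36, 0], [1, 0.02, 0, -0.36, 0]],
])

```text
t: 3.22
ee_pos: [499.1, -68.6, 231.0]
tcp_rot: [-1.576, 0.01, -0.009]
wrist_force: [0.7, 0.2, -0.5]
finger_gap: 0.1
```

Call:
apply_moves([
  [[1, -0.023, 0, -0.196, 0], [1, -0.023, 0, -0.196, 0], [1, -0.023, 0, -0.196, 0], [1, -0.023, 0, -0.196, 0], [1, -0.023, 0, -0.196, 0], [1, -0.023, 0, -0.196, 0], [1, -0.023, 0, -0.196, 0]],
])

```text
t: 3.8
ee_pos: [476.0, -257.9, 231.1]
tcp_rot: [-1.571, 0.004, -0.004]
wrist_force: [0.6, 0.2, 1.2]
finger_gap: -0.1
```

```bash
python3 - <<'E'
from h import *
f=eyes.grab_frame("wrist"); cv2.imwrite("pics/w2.png",f["image"])
print(-np.array(f["R"]).T@f["t"], np.array(f["R"])[2], ctrl.state()["ee_pos"])
for d in nets.outline_of("cover",f): print(round(d["p"],2),d["extent"],rectfit(f,d["pixels"],44))
E
```

```text
[ 392.88297084 -256.44819758  373.80718724] [ 0.32089047 -0.00143834 -0.94711522] [ 476.6216481  -255.57838676  231.21261933]
0.95 [130.9, 149.4, 250.4, 249.4] ((505.6, -390.1), (124.6, 53.1), -63.73)
0.58 [293.0, 0.0, 369.5, 85.9] ((348.6, -246.3), (75.3, 51.6), -18.63)
0.55 [283.5, 140.1, 346.6, 262.8] ((510.9, -258.3), (129.7, 59.3), 0.16)
```

View pics/w2.png

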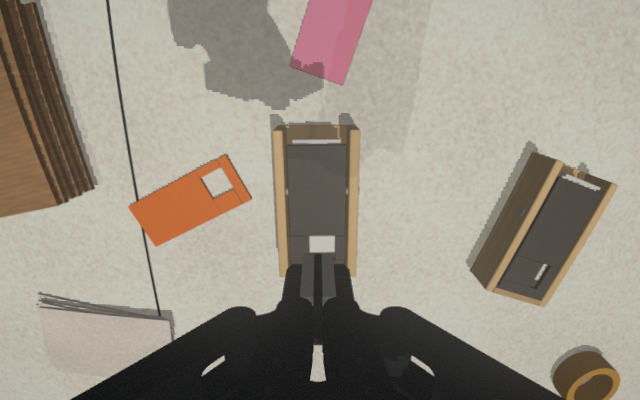

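The wrist view shows the target cover with its near end at row ~143 (columns 287–346) and its window at (321,244). The slotted cover is at right. I'll take the edges from this view.

```bash
python3 - <<'E'
from h import *
f=eyes.grab_frame("wrist")
im=f["image"]; cv2.imwrite("pics/w3.png",cv2.resize(im[110:290,260:370],None,fx=5,fy=5,interpolation=cv2.INTER_CUBIC)[:600*10][:900,:]) if 0 else cv2.imwrite("pics/w3.png",cv2.resize(im[115:275,265:375],None,fx=3.7,fy=3.7,interpolation=cv2.INTER_CUBIC))
d=min(nets.outline_of("cover",f),key=lambda d:abs(d["extent"][0]-285))
m=d["pixels"]
for r in (150,170,190,210,230,240): 
    c=np.where(m[r])[0]; print(r,c.min(),c.max(),wz(f,c.min(),r,44)[:2].round(1),wz(f,c.max()+1,r,44)[:2].round(1))
for u in (300,317,334):
    c=np.where(m[:,u])[0]; print(u,c.min(),wz(f,u,c.min(),44)[:2].round(1))
    print([im[r,u].astype(int).sum() for r in range(134,152)])
for r in(190,): print([int(im[r,u].astype(int).sum()) for u in range(274,362)])
print("win",[wz(f,u,v,44)[:2].round(1) for u,v in((308,235),(336,235),(308,252))])
E
```

```text
Traceback (most recent call last):
ValueError: zero-size array to reduction operation minimum which has no identity
```

View pics/w3.png

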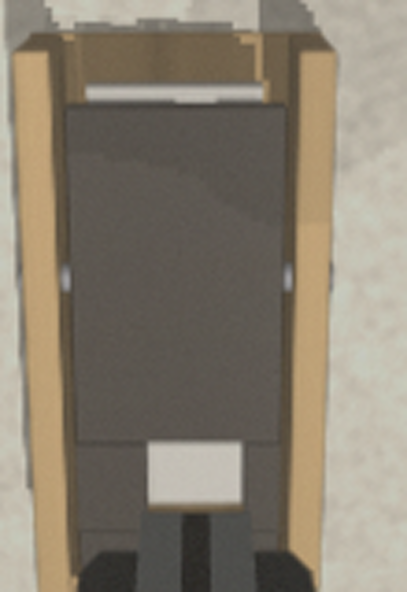

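```bash
python3 - <<'E'
from h import *
f=eyes.grab_frame("wrist")
for n,u,v in (("NL",282.8,142.8),("NR",342.8,142.8),("L",285.5,233.9),("R",340.7,233.9),("wNL",305,234.2),("wNR",330.7,234.2),("wFL",305,251),("axL",283,190),("axR",343,190)):
    print(n,wz(f,u,v,44 if n[0]!='a' else 34)[:2].round(1))
print(ctrl.state()["ee_pos"],ctrl.state()["t"])
E
```

```text
NL [ 447.1 -285.9]
NR [ 446.9 -228.2]
L [ 542.6 -285.8]
R [ 542.5 -227.9]
wNL [ 542.9 -265.4]
wNR [ 542.9 -238.4]
wFL [ 562.6 -265.6]
axL [ 497.6 -288.1]
axR [ 497.4 -226. ]
[ 477.07927033 -254.04165169  231.43645598] 4.05
```

Call:
apply_moves([
  [[1, -0.017, 0, -0.002, 0], [1, -0.017, 0.04, -0.002, 0], [1, -0.017, 0.08, -0.002, 0], [1, -0.017, 0.12, -0.002, 0], [1, -0.017, 0.15, -0.002, 0], [1, -0.017, 0.17, -0.002, 0], [1, -0.017, 0.175, -0.002, 0], [1, -0.017, 0.175, -0.002, 0], [1, -0.017, 0.175, -0.002, 0]],
])

```text
t: 4.8
ee_pos: [460.4, -257.6, 57.1]
tcp_rot: [-1.571, -0.002, -0.0]
wrist_force: [0.2, 0.3, 0.6]
finger_gap: 0.1
```

```bash
python3 - <<'E'
from h import *
f=eyes.grab_frame("side"); cv2.imwrite("pics/s3.png",cv2.resize(f["image"][170:290,350:480],None,fx=5,fy=5))
print(ctrl.state()["ee_pos"],ctrl.state()["wrist_force"],ctrl.state()["t"])
E
```

```text
[ 460.68222554 -257.97554961   57.63171687] [ 0.19006348 -0.41510525  0.71070683] 4.85
```

View pics/s3.png

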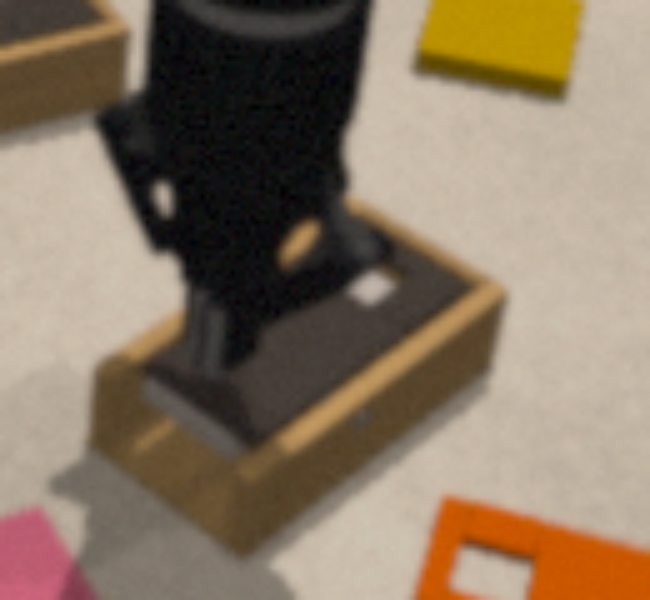

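The fingertips sit over the near end, clear of the walls. I'll press in stages.

Call:
apply_moves([
  [[1, 0, 0.006, 0, 0], [1, 0, 0.012, 0, 0], [1, 0, 0.015, 0, 0], [1, 0, 0.018, 0, 0], [1, 0, 0.02, 0, 0], [1, 0, 0.02, 0, 0]],
])

```text
t: 5.35
ee_pos: [458.8, -258.4, 35.9]
tcp_rot: [-1.571, 0.002, 0.0]
wrist_force: [-1.6, -0.6, 0.9]
finger_gap: -0.1
```

Call:
apply_moves([
  [[1, 0, 0.002, 0, 0], [1, 0, 0.004, 0, 0], [1, 0, 0.005, 0, 0], [1, 0, 0.005, 0, 0]],
])

```text
t: 5.68
ee_pos: [459.0, -258.3, 31.0]
tcp_rot: [-1.571, 0.001, 0.0]
wrist_force: [-1.5, -0.9, 1.4]
finger_gap: 0.1
```

```bash
python3 - <<'E'
from h import *
f=eyes.grab_frame("side"); cv2.imwrite("pics/s4.png",cv2.resize(f["image"][170:290,350:480],None,fx=5,fy=5))
print(ctrl.state()["ee_pos"],ctrl.state()["wrist_force"],ctrl.state()["t"])
E
```

```text
[ 459.11403415 -258.14428997   31.04331349] [-2.07101331 -0.48330287  1.77366362] 5.7333
```

View pics/s4.png

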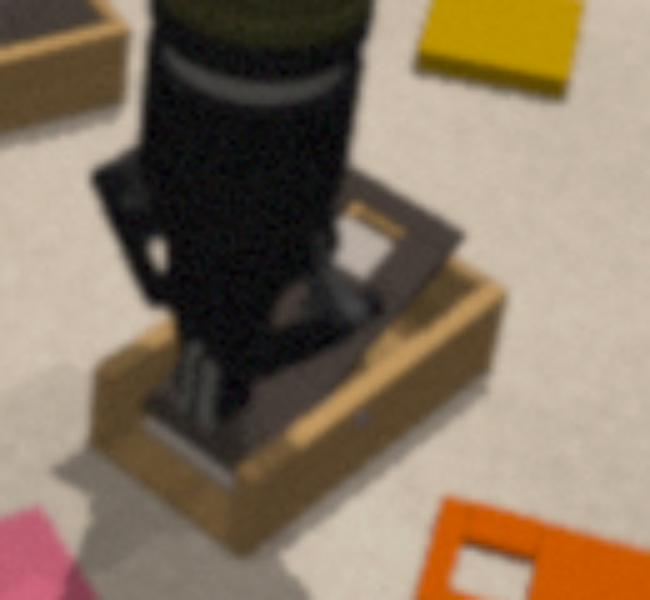

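The window end is rising. I'll keep going to the stop.

Call:
apply_moves([
  [[1, 0, 0.001, 0, 0], [1, 0, 0.002, 0, 0], [1, 0, 0.002, 0, 0]],
])

```text
t: 5.98
ee_pos: [459.4, -258.1, 29.1]
tcp_rot: [-1.571, 0.0, -0.0]
wrist_force: [-2.1, -0.9, 1.2]
finger_gap: 0.3
```

Call:
apply_moves([
  [[1, 0, 0.001, 0, 0], [1, 0, 0.0015, 0, 0], [1, 0, 0.0015, 0, 0]],
])

```text
t: 6.23
ee_pos: [459.4, -258.2, 28.6]
tcp_rot: [-1.571, 0.0, -0.001]
wrist_force: [-3.7, -0.7, 10.9]
finger_gap: -0.2
```

```bash
python3 - <<'E'
from h import *
f=eyes.grab_frame("side"); cv2.imwrite("pics/s5.png",cv2.resize(f["image"][170:290,350:480],None,fx=5,fy=5))
print(ctrl.state()["ee_pos"],ctrl.state()["wrist_force"],ctrl.state()["t"])
E
```

```text
[ 459.43568297 -258.15136561   28.57976895] [-3.13244075 -0.19866254 10.64450582] 6.2833
```

View pics/s5.png

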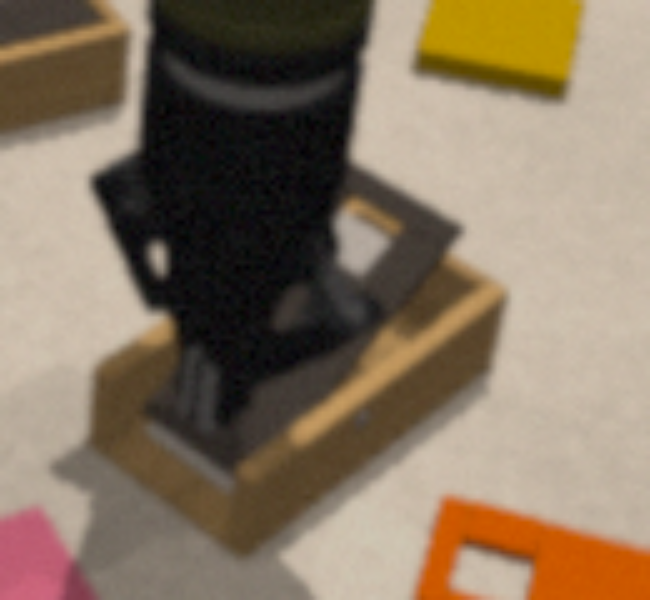

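The force jumped to about 11 N, so the rocker is at its stop, and the window end is clearly up. I'll back off upward and check that it stays there.

Call:
apply_moves([
  [[1, 0, -0.02, 0, 0], [1, 0, -0.06, 0, 0], [0, 0, -0.1, 0, 0], [0, 0, -0.14, 0, 0], [0, 0, -0.17, 0, 0], [0, 0, -0.17, 0, 0], [0, 0, -0.17, 0, 0], [0, 0, -0.17, 0, 0]],
])

```text
t: 6.95
ee_pos: [459.6, -257.6, 197.4]
tcp_rot: [-1.57, -0.0, -0.0]
wrist_force: [0.0, 0.9, -1.1]
finger_gap: 72.0
```

```bash
python3 - <<'E'
from h import *
f=eyes.grab_frame("side"); cv2.imwrite("pics/s6.png",cv2.resize(f["image"][170:290,350:480],None,fx=5,fy=5))
w=eyes.grab_frame("wrist"); cv2.imwrite("pics/w6.png",w["image"])
print(ctrl.state()["ee_pos"],ctrl.state()["wrist_force"],ctrl.state()["t"])
for d in nets.outline_of("cover",w): print(round(d["p"],2),d["extent"])
E
```

```text
[ 458.80264681 -257.45147947  196.42934326] [-0.49465259  0.97561234 -0.25502039] 7.05
0.94 [115.4, 176.4, 243.1, 275.2]
0.91 [288.4, 0.1, 381.0, 100.5]
0.85 [284.1, 161.9, 346.3, 312.5]
0.56 [509.7, 206.0, 618.1, 327.4]
```

View pics/s6.png

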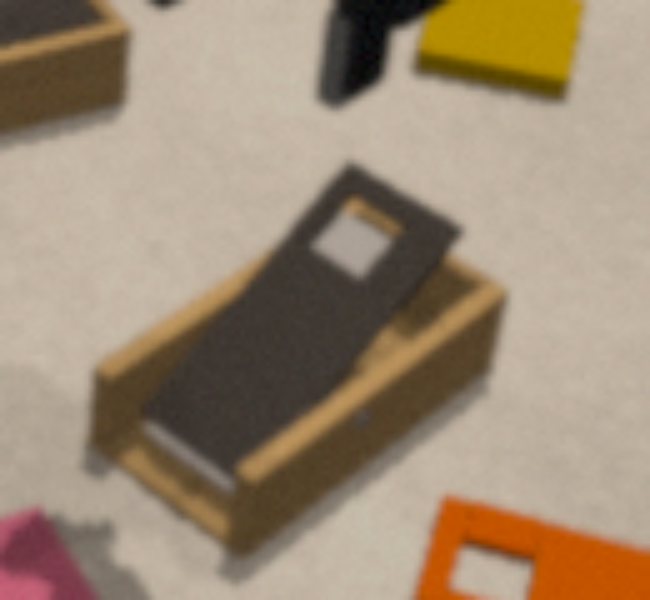

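View pics/w6.png

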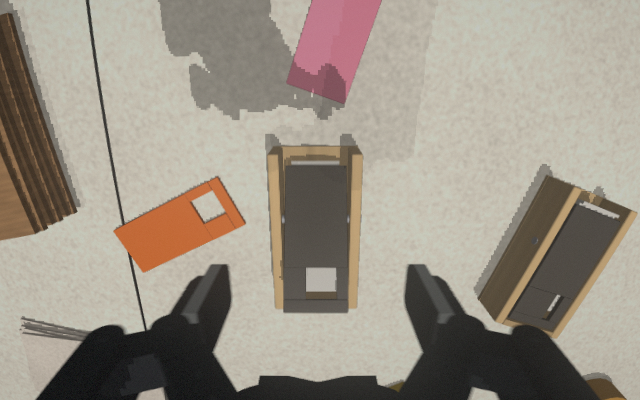

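The cover stays tipped: the raised end is at side crop (355–460,165–235). In the wrist view the raised end spans columns 284–348 at row ~300–312. I'll fit the tilted plane from depth.

```bash
python3 - <<'E'
from h import *
w=eyes.grab_frame("wrist")
d=min(nets.outline_of("cover",w),key=lambda d:abs(d["extent"][0]-284)); m=cv2.erode(d["pixels"].astype(np.uint8),np.ones((3,3)))
P=np.array([wd(w,u,v) for v,u in zip(*np.where(m)) if w["range_z"][v,u]>0])
k=P[:,2]>15
for _ in range(4):
    c=np.polyfit(P[k,0],P[k,2],1); r=P[:,2]-np.polyval(c,P[:,0]); k=abs(r)<3
print("tilt",np.arctan(c[0]),"z top at 480,520,555,560:",np.polyval(c,[480,520,555,560]),k.mean(), P[k].min(0),P[k].max(0), np.median(P[k],0))
print("y range by x",[ (x,P[k&(abs(P[:,0]-x)<3),1].min().round(1),P[k&(abs(P[:,0]-x)<3),1].max().round(1)) for x in (480,510,535,550,560)])
print(ctrl.state()["ee_pos"],ctrl.state()["t"])
E
```

```text
tilt 0.4989410135664435 z top at 480,520,555,560: [36.41872495 58.21585484 77.28834349 80.01298473] 0.9994685797794606 [ 449.17608814 -286.73748746   18.46092166] [ 567.08593684 -229.99429729   84.82894529] [ 503.26640769 -259.36743675   49.1645582 ]
y range by x [(480, np.float64(-285.5), np.float64(-230.4)), (510, np.float64(-285.9), np.float64(-231.0)), (535, np.float64(-285.5), np.float64(-231.2)), (550, np.float64(-286.4), np.float64(-230.5)), (560, np.float64(-286.2), np.float64(-230.7))]
[ 458.93564209 -257.60952364  196.58367434] 7.2
```

Call:
apply_moves([
  [[0, 0.04, 0, 0, 0], [0, 0.08, 0, 0, 0], [0, 0.097, 0, 0, 0], [0, 0.097, 0.04, 0, 0], [0, 0.097, 0.08, 0, 0], [0, 0.097, 0.11, 0, 0], [0, 0.097, 0.13, 0, 0], [0, 0.097, 0.13, 0, 0], [0, 0.097, 0.13, 0, 0]],
], squeeze=30)

```text
t: 7.95
ee_pos: [555.6, -257.5, 66.5]
tcp_rot: [-1.57, 0.002, 0.002]
wrist_force: [-0.5, -0.2, 0.4]
finger_gap: 85.8
```

```bash
python3 - <<'E'
from h import *
f=eyes.grab_frame("side"); cv2.imwrite("pics/s7.png",cv2.resize(f["image"][150:270,370:500],None,fx=5,fy=5))
print(ctrl.state()["ee_pos"],ctrl.state()["wrist_force"],ctrl.state()["t"])
E
```

```text
[ 556.88974811 -257.97111941   68.01951721] [-0.21130889 -1.21180394  0.21486178] 8.0
```

View pics/s7.png

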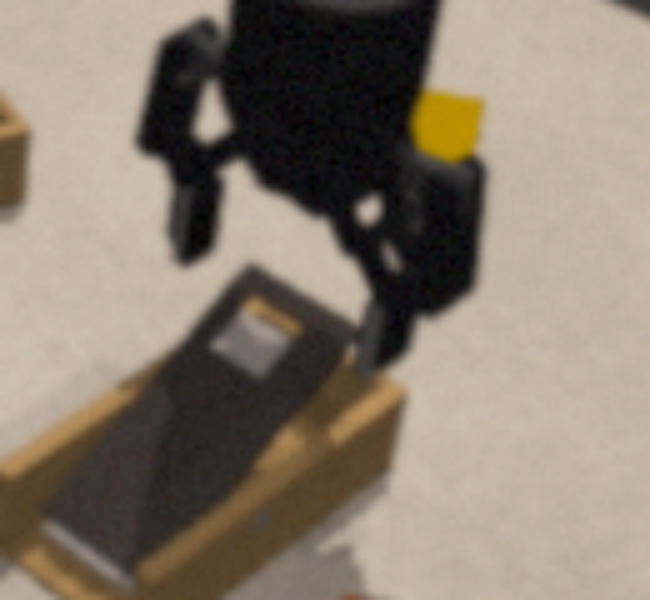

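The fingers straddle the raised end, so I'll close them.

Call:
apply_moves([
  [[0.5, 0, 0, 0, 0], [0.6, 0, 0, 0, 0], [0.6, 0, 0, 0, 0], [0.8, 0, 0, 0, 0], [1, 0, 0, 0, 0], [1, 0, 0, 0, 0], [1, 0, 0, 0, 0]],
], squeeze=30)

```text
t: 8.58
ee_pos: [557.3, -258.4, 68.3]
tcp_rot: [-1.571, -0.001, -0.002]
wrist_force: [1.1, 0.3, 2.6]
finger_gap: 56.3
```

```bash
python3 - <<'E'
from h import *
f=eyes.grab_frame("side"); cv2.imwrite("pics/s8.png",cv2.resize(f["image"][150:270,370:500],None,fx=5,fy=5))
print(ctrl.state()["ee_pos"],ctrl.state()["wrist_force"],ctrl.state()["t"],ctrl.state()["finger_gap"])
E
```

```text
[ 557.3346205  -258.41422671   68.29632202] [ 2.46844112 -0.26824125  3.85631009] 8.6333 56.584020929382916
```

View pics/s8.png

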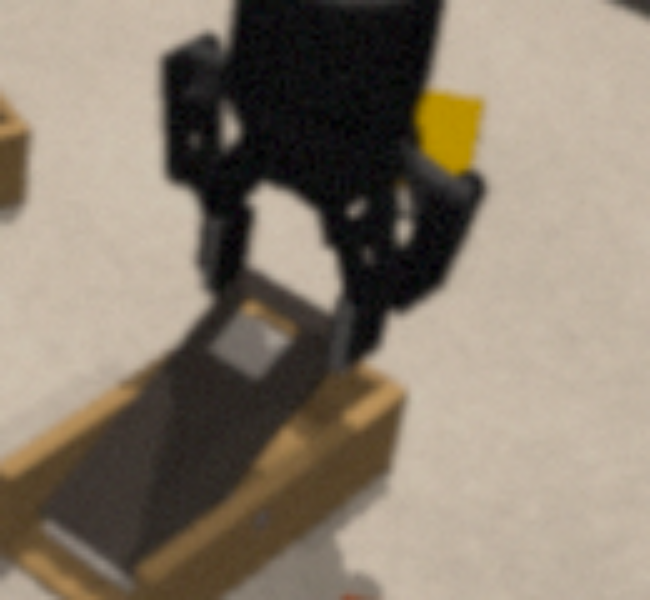

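It's gripped with a gap of about 56.5 mm across the raised end. I'll lift it straight up.

Call:
apply_moves([
  [[1, 0, -0.01, 0, 0], [1, 0, -0.025, 0, 0], [1, 0, -0.05, 0, 0], [1, 0, -0.08, 0, 0], [1, 0, -0.11, 0, 0], [1, 0, -0.12, 0, 0], [1, 0, -0.12, 0, 0], [1, 0, -0.12, 0, 0]],
])

```text
t: 9.3
ee_pos: [555.7, -258.0, 187.5]
tcp_rot: [-1.571, 0.001, 0.0]
wrist_force: [-0.1, 0.6, -1.1]
finger_gap: 56.5
```

```bash
python3 - <<'E'
from h import *
f=eyes.grab_frame("side"); cv2.imwrite("pics/s9.png",cv2.resize(f["image"][110:260,350:500],None,fx=4,fy=4))
w=eyes.grab_frame("wrist"); cv2.imwrite("pics/w9.png",w["image"])
print(ctrl.state()["ee_pos"],ctrl.state()["wrist_force"],ctrl.state()["t"],ctrl.state()["finger_gap"])
E
```

```text
[ 554.80903104 -257.7760855   185.95181497] [ 0.46649055 -0.32443727 -1.56148182] 9.4 56.95722353160297
```

View pics/s9.png

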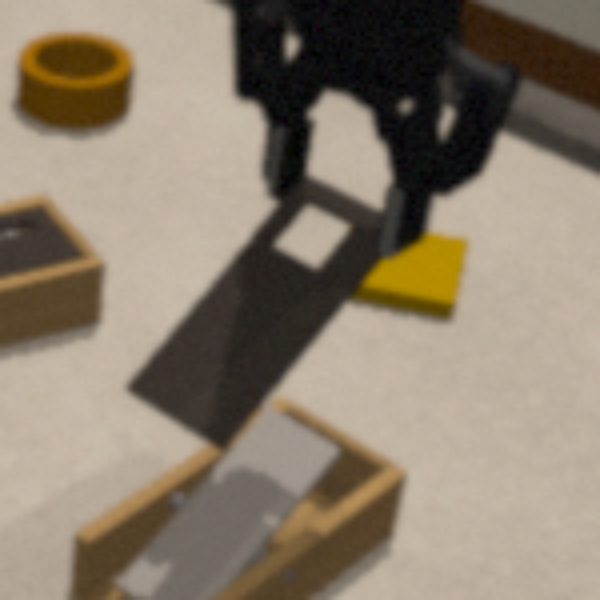

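View pics/w9.png

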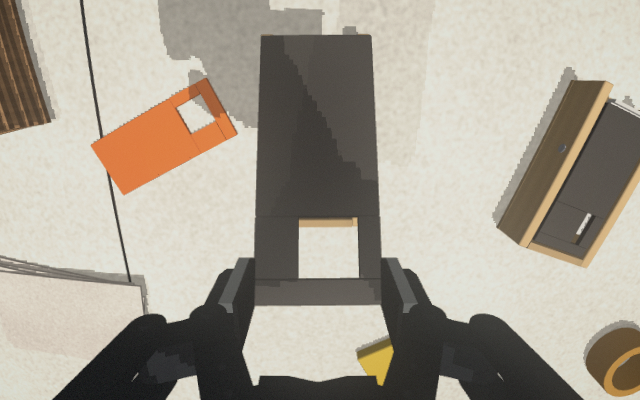

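It's held securely, the rest is empty, and the slotted cover is untouched. I'll carry it to a spot short of the carton and look.

Call:
apply_moves([
  [[1, 0.003, 0, 0.02, 0], [1, 0.007, 0, 0.05, 0], [1, 0.01, 0, 0.085, 0], [1, 0.012, 0, 0.12, 0], [1, 0.015, 0, 0.155, 0], [1, 0.018, 0, 0.19, 0], [1, 0.02, 0, 0.225, 0], [1, 0.022, 0, 0.26, 0], [1, 0.025, 0, 0.295, 0], [1, 0.028, 0, 0.33, 0]],
])

```text
t: 10.23
ee_pos: [583.1, 73.2, 185.9]
tcp_rot: [-1.572, 0.003, 0.003]
wrist_force: [0.1, 0.5, -0.5]
finger_gap: 56.7
```

Call:
apply_moves([
  [[1, 0, 0, 0.03, 0], [1, 0, 0, 0.06, 0], [1, 0, 0, 0.085, 0], [1, 0, 0, 0.1, 0], [1, 0, 0, 0.11, 0], [1, 0, 0, 0.11, 0], [1, 0, 0, 0.11, 0]],
])

```text
t: 10.82
ee_pos: [584.1, 180.8, 186.6]
tcp_rot: [-1.573, 0.002, 0.001]
wrist_force: [0.8, -0.8, -1.2]
finger_gap: 56.0
```

```bash
python3 - <<'E'
from h import *
w=eyes.grab_frame("wrist"); cv2.imwrite("pics/w10.png",w["image"])
f=eyes.grab_frame("top"); cv2.imwrite("pics/t10.png",cv2.resize(f["image"][110:280,80:330],None,fx=3,fy=3))
print(ctrl.state()["ee_pos"],ctrl.state()["wrist_force"],ctrl.state()["t"],ctrl.state()["finger_gap"])
E
```

```text
[584.62949312 179.32042955 187.11288499] [-0.19254632 -0.37176257 -0.44993271] 10.9167 56.58381225206381
```

View pics/w10.png

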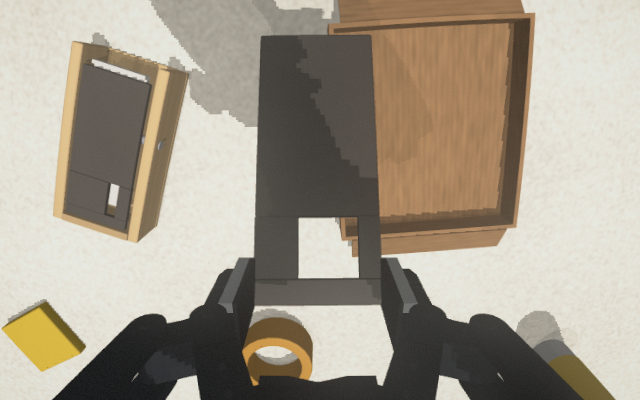

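View pics/t10.png

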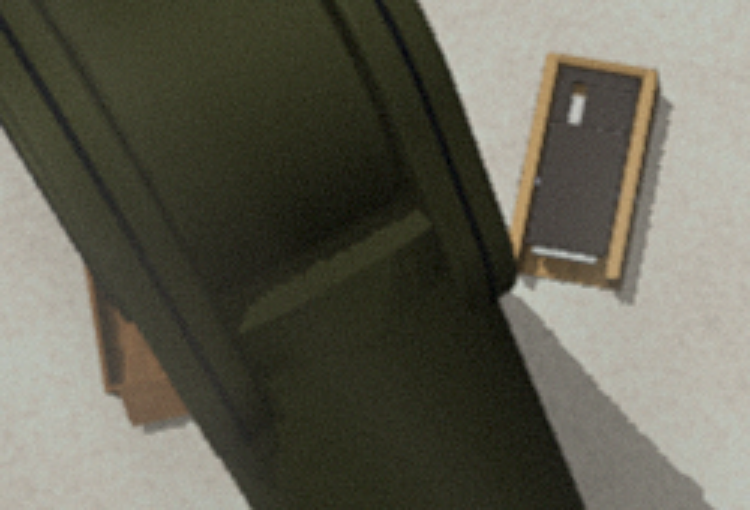

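The wrist view shows the carton's rim corners at about (535,13), (518,227), (341,237) and (328,28). The cover is held in front of it, and the slotted cover still lies flat.

```bash
python3 - <<'E'
from h import *
w=eyes.grab_frame("wrist")
C=np.array([wz(w,u,v,30)[:2] for u,v in ((535,13),(518,227),(341,237),(328,28))])
print(C.round(1),C.mean(0))
e1=C[1]-C[0]; print("yaw R",np.degrees(np.arctan2(e1[1],e1[0])),np.linalg.norm(e1)); e2=C[2]-C[3]; print(np.degrees(np.arctan2(e2[1],e2[0])),np.linalg.norm(e2))
for a,b in((0,3),(1,2)):
  e=C[a]-C[b]; print(np.degrees(np.arctan2(-e[0],e[1])),np.linalg.norm(e))
print(cv2.minAreaRect(C.astype(np.float32)))
# cover in gripper
d=max(nets.outline_of("cover",w),key=lambda d:d["pixels"].sum()); print(d["extent"])
P=np.array([wd(w,u,v) for v,u in zip(*np.where(cv2.erode(d["pixels"].astype(np.uint8),np.ones((3,3))))) if w["range_z"][v,u]>0]); P=P[P[:,2]>90]
c=np.polyfit(P[:,0],P[:,2],1); print("tilt",np.arctan(c[0]),P.min(0),P.max(0),np.polyval(c,584))
E
```

```text
[[441.2 358.4]
 [630.1 374.8]
 [639.4 202.4]
 [456.8 188.9]] [541.8776091  281.12611934]
yaw R 4.944839842832166 189.6861125692088
4.235905911398658 183.06463598185223
5.281519533570546 170.24038412547236
3.0738254908283498 172.59450511948714
((543.0807495117188, 280.6618347167969), (189.6860809326172, 172.50247192382812), 4.9448323249816895)
[252.5, 30.6, 384.8, 303.9]
tilt 0.5053383021937116 [475.82427762 150.83638667 133.99333369] [595.40415158 209.11843852 202.22664415] 195.47022114770004
```

Call:
apply_moves([
  [[1, 0.003, 0, 0.02, -1], [1, 0.006, 0, 0.05, -2], [1, 0.009, 0, 0.08, -4.5], [1, 0.0105, 0, 0.098, -4.5], [1, 0.0105, 0, 0.103, -4.5], [1, 0.0105, 0.03, 0.103, -4.5], [1, 0.0105, 0.065, 0.103, -4.5], [1, 0.0105, 0.095, 0.103, -4.5], [1, 0.0105, 0.11, 0.103, -4.5], [1, 0.0105, 0.11, 0.103, -4.5]],
])

```text
t: 11.85
ee_pos: [592.9, 280.5, 73.6]
tcp_rot: [-1.576, -0.054, 0.065]
wrist_force: [0.1, 0.1, -1.7]
finger_gap: 56.9
```

```bash
python3 - <<'E'
from h import *
w=eyes.grab_frame("wrist"); cv2.imwrite("pics/w11.png",w["image"])
f=eyes.grab_frame("side"); cv2.imwrite("pics/s11.png",cv2.resize(f["image"][60:210,190:390],None,fx=4,fy=4))
print(ctrl.state()["ee_pos"],ctrl.state()["wrist_force"],ctrl.state()["t"],ctrl.state()["finger_gap"])
E
```

```text
[595.57814308 283.19489452  77.86415729] [-0.44173616 -0.23561022 -0.02633237] 11.95 56.69295212302641
```

View pics/w11.png

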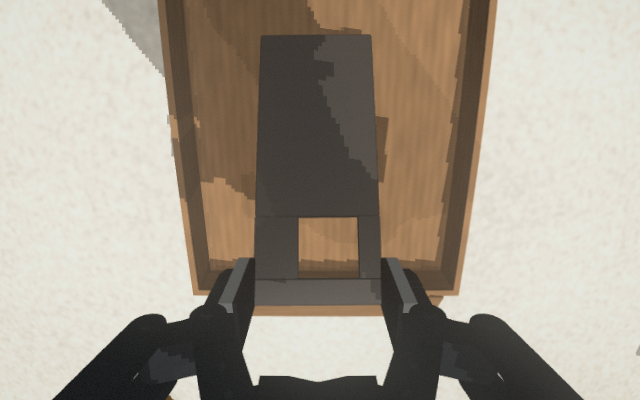

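View pics/s11.png

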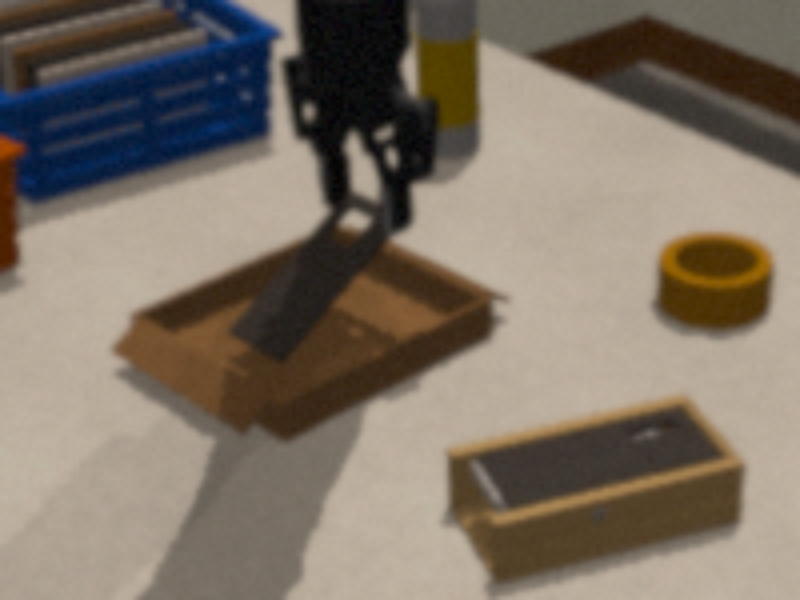

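The cover is centred over the carton with its low end just above the floor. I'll lower it slowly so it swings flat in the pads.

Call:
apply_moves([
  [[1, 0, 0.01, 0, 0], [1, 0, 0.016, 0, 0], [1, 0, 0.021, 0, 0], [1, 0, 0.026, 0, 0], [1, 0, 0.03, 0, 0], [1, 0, 0.03, 0, 0]],
])

```text
t: 12.45
ee_pos: [596.1, 285.1, 47.8]
tcp_rot: [-1.569, -0.062, 0.06]
wrist_force: [2.5, -0.2, 3.2]
finger_gap: 56.4
```

```bash
cat > m.py <<'E'
from h import *
import sys
w=eyes.grab_frame("wrist"); cv2.imwrite(f"pics/w{sys.argv[1]}.png",w["image"])
print({k:np.round(v,2) for k,v in ctrl.state().items() if k in("t","ee_pos","wrist_force","finger_gap")})
d=max(nets.outline_of("cover",w),key=lambda d:d["pixels"].sum())
P=np.array([wd(w,u,v) for v,u in zip(*np.where(cv2.erode(d["pixels"].astype(np.uint8),np.ones((3,3))))) if w["range_z"][v,u]>0])
k=np.ones(len(P),bool)
for _ in range(5):
    A=np.c_[P,np.ones(len(P))][:,[0,1,3]]; c=np.linalg.lstsq(A[k],P[k,2],rcond=None)[0]; k=abs(A@c-P[:,2])<3
print("tilt x,y",np.arctan(c[:2]).round(4),P[k].min(0).round(1),P[k].max(0).round(1),k.mean())
E
python3 m.py 12
```

```text
{'t': np.float64(12.5), 'ee_pos': array([595.99, 285.09,  48.09]), 'wrist_force': array([1.75, 0.34, 2.95]), 'finger_gap': np.float64(56.14)}
tilt x,y [0.3946 0.035 ] [479.3 248.1   6.9] [608.3 314.5  61.9] 0.9992677724364076
```

Tilt is down to 0.39 rad at low force, so it's swinging in the pads as planned. I'll continue.

Call:
apply_moves([
  [[1, 0, 0.005, 0, 0], [1, 0, 0.01, 0, 0], [1, 0, 0.015, 0, 0], [1, 0, 0.02, 0, 0], [1, 0, 0.025, 0, 0], [1, 0, 0.03, 0, 0], [1, 0, 0.03, 0, 0]],
])

```text
t: 13.13
ee_pos: [594.1, 284.5, 16.3]
tcp_rot: [-1.571, -0.06, 0.063]
wrist_force: [0.7, -0.2, 2.4]
finger_gap: 56.5
```

```bash
python3 m.py 13
```

```text
{'t': np.float64(13.18), 'ee_pos': array([594.01, 284.53,  16.77]), 'wrist_force': array([ 0.95, -0.09,  1.93]), 'finger_gap': np.float64(56.79)}
tilt x,y [0.1345 0.0106] [476.1 248.4   7.6] [605.4 313.7  28.5] 0.9998091655080287
```

View pics/w13.png

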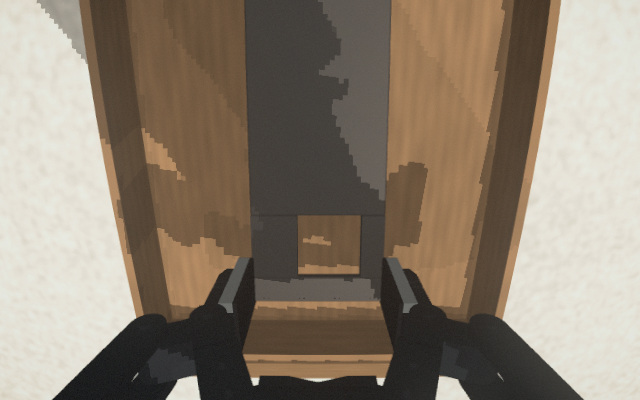

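The cover is nearly flat, with a tilt of 0.13 rad (the window end about 16 mm up). I'll go down gently.

Call:
apply_moves([
  [[1, 0, 0.004, 0, 0], [1, 0, 0.008, 0, 0], [1, 0, 0.011, 0, 0], [1, 0, 0.012, 0, 0], [1, 0, 0.012, 0, 0]],
])

```text
t: 13.65
ee_pos: [595.2, 284.8, 5.5]
tcp_rot: [-1.57, -0.061, 0.061]
wrist_force: [1.0, -0.0, 2.1]
finger_gap: 56.5
```

Call:
apply_moves([
  [[1, 0, 0.001, 0, 0], [1, 0, 0.002, 0, 0], [1, 0, 0.002, 0, 0]],
])

```text
t: 13.9
ee_pos: [595.2, 284.9, 3.8]
tcp_rot: [-1.57, -0.062, 0.061]
wrist_force: [1.0, -0.8, 3.1]
finger_gap: 56.5
```

```bash
python3 m.py 14
```

```text
{'t': np.float64(13.95), 'ee_pos': array([595.18, 284.93,   3.8 ]), 'wrist_force': array([ 1.85, -0.59,  2.57]), 'finger_gap': np.float64(56.66)}
tilt x,y [0.0348 0.0029] [479.8 248.8   7.4] [605.4 314.5  15.6] 0.9997658627955982
```

Call:
apply_moves([
  [[1, 0, 0.001, 0, 0], [1, 0, 0.002, 0, 0], [1, 0, 0.002, 0, 0]],
])

```text
t: 14.25
ee_pos: [595.1, 285.0, 1.6]
tcp_rot: [-1.57, -0.061, 0.061]
wrist_force: [3.0, 1.1, 2.0]
finger_gap: 56.6
```

Call:
apply_moves([
  [[1, 0, 0.0008, 0, 0], [1, 0, 0.0015, 0, 0], [1, 0, 0.0015, 0, 0]],
])

```text
t: 14.5
ee_pos: [595.1, 284.9, 0.1]
tcp_rot: [-1.57, -0.061, 0.061]
wrist_force: [2.3, -0.2, 2.5]
finger_gap: 56.5
```

```bash
python3 m.py 15
```

```text
{'t': np.float64(14.55), 'ee_pos': array([5.9512e+02, 2.8488e+02, 2.1000e-01]), 'wrist_force': array([ 2.21, -0.37,  2.61]), 'finger_gap': np.float64(56.51)}
tilt x,y [0.0064 0.0004] [480.5 248.4   6.7] [605.8 314.2  12.1] 0.9989551478083588
```

Call:
apply_moves([
  [[1, 0, 0.0008, 0, 0], [1, 0, 0.0008, 0, 0], [1, 0, 0.0008, 0, 0]],
])

```text
t: 14.85
ee_pos: [595.1, 285.0, -0.1]
tcp_rot: [-1.57, -0.061, 0.061]
wrist_force: [1.1, 0.4, 5.2]
finger_gap: 56.6
```

```bash
python3 m.py 16
```

```text
{'t': np.float64(14.9), 'ee_pos': array([ 5.9513e+02,  2.8494e+02, -7.0000e-02]), 'wrist_force': array([ 1.13, -0.67,  5.34]), 'finger_gap': np.float64(56.65)}
tilt x,y [0.0046 0.0007] [480.7 248.5   6.8] [606.3 314.1  12. ] 0.9989274770173646
```

The cover is flat on the floor (tilt 0.005 rad), and the contact force has just started to rise. I'll release and retreat.

Call:
apply_moves([
  [[0.25, 0, 0, 0, 0], [0.2, 0, 0, 0, 0], [0.1, 0, 0, 0, 0], [0, 0, 0, 0, 0], [0, 0, 0, 0, 0], [0, 0, -0.02, 0, 0], [0, 0, -0.06, 0, 0], [0, 0, -0.1, 0, 0], [0, 0, -0.14, 0, 0], [0, 0, -0.17, 0, 0]],
])

```text
t: 15.78
ee_pos: [595.8, 285.5, 172.9]
tcp_rot: [-1.568, -0.063, 0.059]
wrist_force: [0.3, 1.0, 0.6]
finger_gap: 85.4
```

Call:
apply_moves([
  [[0, -0.03, -0.04, -0.02, 0], [0, -0.06, -0.06, -0.04, 0], [0, -0.08, -0.06, -0.08, 0], [0, -0.08, -0.06, -0.08, 0], [0, -0.08, -0.06, -0.08, 0]],
])

```text
t: 16.2
ee_pos: [520.4, 194.0, 230.1]
tcp_rot: [-1.574, -0.057, 0.059]
wrist_force: [-0.7, 0.1, -1.4]
finger_gap: 85.6
```

```bash
python3 m.py 17; python3 - <<'E'
from h import *
f=eyes.grab_frame("side"); cv2.imwrite("pics/s17.png",cv2.resize(f["image"][60:285,190:460],None,fx=2.9,fy=2.6))
E
```

```text
{'t': np.float64(16.25), 'ee_pos': array([521.43, 196.82, 229.86]), 'wrist_force': array([-0.71,  1.17, -0.4 ]), 'finger_gap': np.float64(85.32)}
tilt x,y [-0.0009  0.0023] [480.8 -49.7  41.5] [623.6  45.6  46.7] 0.9998383446492078
```

View pics/w17.png

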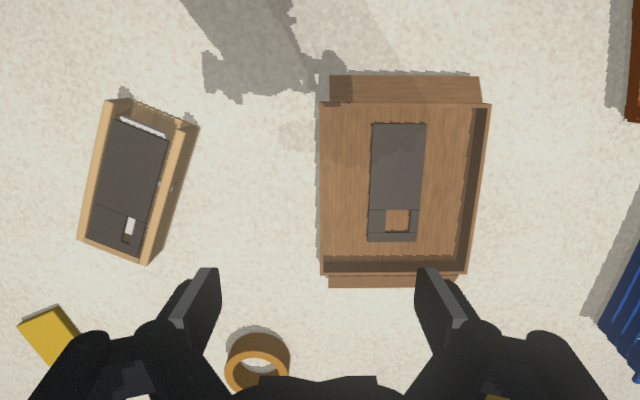

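View pics/s17.png

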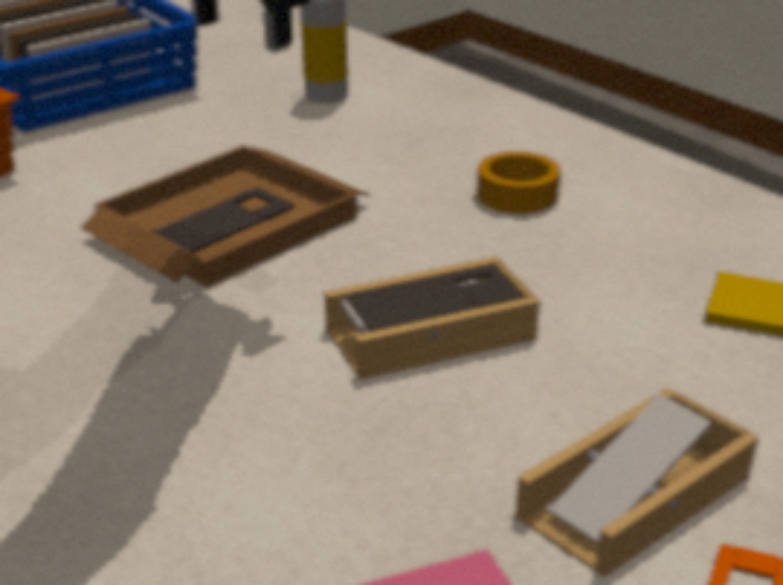

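The cover lies in the carton (wrist 369–426, 122–242) and the slotted cover is level in its rest. That last plane fit picked the slotted cover, so I'll check the packed one and then hand in.

```bash
python3 - <<'E'
from h import *
w=eyes.grab_frame("wrist")
P=np.array([wd(w,u,v) for u in range(376,420,2) for v in range(128,205,2)])
A=np.c_[P[:,:2],np.ones(len(P))]; c=np.linalg.lstsq(A,P[:,2],rcond=None)[0]
print("tilt",np.arctan(c[:2]),"mean top z",P[:,2].mean(),"window-end z",[wd(w,u,237)[2].round(1) for u in(375,395,412)])
print(ctrl.job_done(), ctrl.state()["t"])
E
```

```text
tilt [-0.03466917 -0.20200953] mean top z 9.283251375187044 window-end z [np.float64(9.4), np.float64(8.4), np.float64(3.3)]
the job is handed in; nothing more can be done
the job is handed in; nothing more can be done
```

I packed the square-window cover in the carton and handed the job in at about 16 s of the 45 s allowed.

- **Tip:** I pressed the end farthest from the window until the rocker hit its stop, at about 11 N. It stayed up at 0.50 rad after I let go.
- **Grip and lay:** I took the cover by the raised end with a 30 N squeeze and carried it to the carton. I lowered it so it swung flat in the pads, and it read 0.005 rad tilt at about 5 N contact just before I opened the fingers.

**Last checks:**
- The pictures after release show the cover inside the carton, same side up, with the arm clear.
- The slotted cover is level in its rest: tilt within 0.003 rad, top at about 44 mm.
- The packed cover's top averages 9.3 mm, against 9 mm expected for lying flat on the floor.

**One check disagreed:** the final plane fit on the packed cover gave a crosswise tilt of −0.20 rad, and one window-end sample read 3.3 mm. I had picked that fit's window by hand. I think those samples ran over the cover's edge onto the carton floor, since the other window-end samples read 8.4 and 9.4 mm and the pictures look flat. I didn't repeat the fit, because that same script handed the job in.

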